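# Clamp the middle heel block: lift the lockout collar, shift the lever across

### The arm

A 7-joint arm with a two-finger parallel gripper is mounted at the origin on the work surface. World frame = base frame: x ahead of the robot, y to its left, z up, the work surface at z = 0. Lengths are in m, angles in rad, forces in N, time in s.
With the tool pointing down it reaches from about 0.425 to 0.825 m from the base axis. Payload 3.6 kg.
Tool frame: the origin (TCP) lies midway between the tips of the shut fingers; the grasp point (between the pads) lies 19 mm behind it; z points along the fingers, y is the direction in which the jaws open and shut (so a half turn about z gives the same grasp; the last joint's range is limited). The gripper opens to 93 mm and grips with 3 to 60 N. Pads are 15 mm wide; open, the fingers measure 128 mm over their backs; the gripper's body (75 mm by 188 mm) begins 65 mm behind the grasp point.
Start: joints at [1.083, 0.615, -0.013, 1.423, 0.008, 1.103, -0.04], TCP at [0.29, -0.582, 0.219] pointing down, gripper open.
Joint ranges: [-3.12, 3.12], [-0.3, 2.06], [-1.34, 1.32], [0.26, 2.42], [-1.36, 4.5], [0.01, 1.98], [-2.84, 2.84]. Speed limits (rad/s): [2.79, 2.79, 3.14, 3.14, 3.14, 3.14, 3.14].

### API

Orientations are given as [roll, pitch, yaw] about the fixed x, y, z axes, in that order (R = Rz(yaw) Ry(pitch) Rx(roll)).
In Python, from rig import manip, cams, order gives the robot as it stands.
- The arm moves only by the tool arm_command, never from a script. Its argument "series" is a list of rows, each an object with "dr": the turn, a rotation vector about the tool's x, y, z in rad, a list of three; "offset": the shift along the tool's x, y, z in m, a list of three; "jaw": the finger opening in m, from 0 to 0.093. In form: [{"dr": [wx, wy, wz], "offset": [dx, dy, dz], "jaw": jaw}, ...]. A call has 1 to 12 rows; each row shifts and turns the commanded pose from where the row before left it, along the tool's axes as they then stand; what a row does not reach is not made up. A row lasts 1/10 s, in which the tool goes at most 50 mm and 8.59 degrees, less where a joint would pass 70% of its speed; a pose out of reach is approached as far as the arm can. A call with a gripper value outside its range is refused whole. The fingers move at their own pace and stop on an object; "newtons" is the grip in N (left out, the last holds). Time passes only in rows, so rows that do not move let the fingers close. It gives the time, the measured TCP pose, the force and the opening at its end, in the units of the state.
- manip.get_obs(): the state, without advancing time (a new reading comes with each control period).
- cams.get_image(name): name is "scene" or "top" or "wrist"; returns (picture, depth): 420x560x3 uint8, red, green, blue; 420x560 float32, m along the optical axis (not along the pixel's ray), 0 where there is no reading.
- cams.calibration(name): a dict with "fovy" (degrees; the focal length in pixels is half the picture's height over the tangent of half this angle, whatever the lens; pixels are square), "cx", "cy" (the principal point, pixels), "eye" and "orientation" of the camera in the world; the wrist camera has in their place "mount" (4x4, takes a point from camera to tool coordinates, whose origin is the TCP and whose axes are the flange's). Camera axes: x right, y down, z forward; pixel columns grow to the right and rows downward; lengths in m; the calibration is good to about 2 mm. A picture is of the moment at which its call begins: read the wrist's pose just before it. calibration takes no time and is no camera call.
- order.sign_off(): hands the job in, once; it reports no verdict.
The state is a dict: "clock": time; "q": joint angles; "qd": joint speeds; "joint_efforts": joint torques, N m; "tool_pos": TCP position; "orientation": TCP orientation; "force": force on the tool from outside, world axes, zero at the start; "ft_torque": the same for the moment, N m; "width": opening from 0.0 (shut) to 1.0 (fully open).
Only numpy, scipy, OpenCV 4.12 (cv2) and the standard library are available. Lean on these libraries where they do the work, as an engineer would, in place of code of your own. Each camera call takes 0.05 s, during which the arm holds its last target.

### The job

Of the three leather heel blocks, set the middle-sized one (50 mm long) down gently in the middle of the heel machine's open clamp, flat on the deck and lengthways between the fence and the jaw, and let go of it. Then close the clamp with the lever: pull up the lever's spring-loaded orange lockout collar, push the lever across over the gate from its right-hand notch fully home to the left, let the collar drop into the left-hand notch and let go. Leave the other heels and everything else on the bench where they are.

Things in the scene. Friction and masses are not known exactly. Their poses are not given: they have to be found in the camera images.
- heel50_mid (a point): heel block 50 mm long (middle of three look-alikes), 36 wide, 36 high, brown leather layers on a black bottom, loose on the table before the machine, bottom down; from above one end is square, the other half round. Point at its centre, 18 mm up. x: lengthways to the round end; y: across (flat sides, to grip on); z up. About 90 g
- heel40_mid (a point): heel block 40 mm long (shortest of three look-alikes), 36 wide, 36 high, brown leather layers on a black bottom, loose on the table before the machine, bottom down; from above one end is square, the other half round. Point at its centre, 18 mm up. x: lengthways to the round end; y: across (flat sides, to grip on); z up. About 90 g
- heel60_mid (a point): heel block 60 mm long (longest of three look-alikes), 36 wide, 36 high, brown leather layers on a black bottom, loose on the table before the machine, bottom down; from above one end is square, the other half round. Point at its centre, 18 mm up. x: lengthways to the round end; y: across (flat sides, to grip on); z up. About 90 g
- bed (a point): centre of the open clamp of the dark green heel machine, on its flat steel deck, 30 mm above the table. x: clamping direction, away from the robot; y: left; z up. Fixed fence on the near side, face at x = -41 mm; moving jaw opposite, face at +41 mm when open. Both 74 mm wide, 24 mm high. Deck clear 40 mm to both sides along y. Closing, the jaw pushes the block to the fence; either end may face it
- jaw (a joint): travel of the clamp's jaw towards the fence, m: 0 = open (82 mm between the faces). Driven by the lever only, 64 mm per rad: 32 mm (faces 50 mm apart) at lever 0.50
- pivot (a point): point on the lever's hinge axis, inside the sloping console at the machine's right end. Axes fixed to the console: z out of its sloping face, up and towards the robot, 28 deg from vertical; y to the left, along the lever's travel; x up the slope = hinge axis. The face is 75 mm out along z. The gate is two dark steel humps in its middle, 75 to 100 mm out, 22 mm wide along y
- tube_mid (a point): middle of the axis of the fixed white light tube (22 mm thick, 200 mm long, along this frame's y) that hangs 285 mm above the table, over and about 20 mm beyond the collar. It leaves no room for a gripper pointing straight down on the collar; one tilted like the console (28 deg, pointing down and away from the robot) clears it
- collar_mid (a point): centre of the orange collar with black rings on the lever: a cylinder 32 mm across, 30 mm long, its axis (this frame's z, outwards) along the lever, 135 mm from the hinge axis while down; moves with the collar. Beyond it the rod ends in a black ball 18 mm across, its top 48 mm beyond this point. Nothing within 30 mm beside it; 34 mm further in is its steel cross-bar, which the gate stops
- lever (a joint): lever angle about the hinge, rad: 0 = in the right-hand notch, leaning 0.24 rad right (clamp open); 0.24 = along the console's z; 0.51 = left stop, leaning 0.27 left (clamp closed; the block may stop it at about 0.50). Light friction, stays where left. With the collar down the gate stops it within about 0.05; the collar drops into the left-hand notch from about 0.46 on
- collar (a joint): lift of the collar along the lever, m: 0 = down (locking), 0.016 = fully up against its stop; above about 0.011 it clears the gate. A spring pulls it down (5 N at 0, 7 N at the top)
- polish_tin: round polish tin, 77 mm across, 23 mm high, brown lid, in front of the machine; bystander; origin under its centre
- awl: awl like a screwdriver, 140 mm long, lying in front of the machine; bystander; origin at table level under it
- polish_brush: long-handled brush lying left of the heel blocks; bystander; origin at table level under it
- shoe_hammer: hammer lying right of the heel blocks; bystander; origin at table level under it
- dye_jar: amber jar of dye, 60 mm across, 100 mm high, right of the machine; bystander; origin under its centre
- glue_bottle: white jar, 56 mm across, 140 mm high, right of the machine; bystander; origin under its centre
- shoe_last: wooden shoe last, about 260 mm long and 105 mm high, left of the machine; bystander; origin under its middle
There are look-alikes about, which are no part of the job. Leave any green or pink look-alike of the part that bears heel50_mid alone.

How it is judged:
By the outcome, as a careful person would: the job done as asked, in the order asked, and still so for the second after the job is handed in, with the robot touching nothing.
It also fails if it takes over 58 s, if anything falls off the work surface, if the arm or the gripper's body presses on something with over 40 N, if the wrist force passes 120 N, or if a joint passes its speed limit or range.

## Working session

There is one attempt and no reset: what is moved stays moved. The work goes in short steps, Python scripts to look and compute and a tool call to move; the robot and the scene stay as the last step left them, time stands still between calls to the robot, and variables do not carry over. Pictures are saved under pics/ and viewed, and the job is handed in when it is done.

Besides the shell and the picture viewer there is one more tool, called after ">>>" by a JSON object that holds its "method" and its "body". arm_command: Moves the arm, as the interface text tells. Its arguments: {"type":"object","properties":{"series":{"type":"array"},"newtons":{"type":"number"}},"required":["series"]}

```bash
mkdir -p pics; ls; cat > h.py <<'E'
import numpy as np, cv2
from rig import manip, cams, order
from scipy.spatial.transform import Rotation as R
def save(n,im,crop=None,s=1):
    if crop: r0,r1,c0,c1=crop; im=im[r0:r1,c0:c1]
    im=cv2.cvtColor(im,cv2.COLOR_RGB2BGR)
    if s!=1: im=cv2.resize(im,None,fx=s,fy=s,interpolation=cv2.INTER_CUBIC)
    cv2.imwrite('pics/'+n+'.png',im)
E
python3 - <<'E'
from h import *
print(manip.get_obs())
for n in ['scene','top','wrist']:
    print(n,cams.calibration(n))
    o=manip.get_obs()
    im,d=cams.get_image(n); save(n+'0',im); np.savez('pics/'+n+'0.npz',im=im,d=d)
E
```

```text
pics
{'clock': 0.0, 'q': array([ 1.08250151,  0.61588908, -0.01257974,  1.42488687,  0.00807168,
        1.10338194, -0.04041049]), 'qd': array([-0.00106332, -0.00054932,  0.00150002, -0.00062615,  0.00022645,
        0.00061414,  0.0008098 ]), 'joint_efforts': array([-1.98474545e-04, -4.58932185e+01,  2.09193164e-01, -1.65743369e+01,
       -6.11036690e-02,  2.05220544e-02,  2.50513694e-04]), 'tool_pos': array([ 0.2892591 , -0.58121456,  0.21750481]), 'orientation': array([-3.13907735e+00,  3.13466930e-05,  4.61808076e-01]), 'force': array([-1.16032241,  0.30974346,  0.21751517]), 'ft_torque': array([-8.38908726e-06,  1.56417672e-02, -2.56042312e-02]), 'width': 0.996766927216439}
scene {'fovy': 51.12491055050787, 'cx': 287.0548606061237, 'cy': 216.75858622703603, 'eye': array([1.32113627, 0.41858522, 0.95060454]), 'orientation': array([-2.28532276, -0.00873693,  2.06815758])}
top {'fovy': 42.713417996875364, 'cx': 273.9314940263096, 'cy': 200.63872964439378, 'eye': array([0.34073261, 0.02340137, 1.47538134]), 'orientation': array([-2.98106138, -0.00897893, -1.55272006])}
wrist {'fovy': 58.93448759104953, 'cx': 281.7254374071115, 'cy': 205.7915582633176, 'mount': array([[-4.32354638e-04, -9.56541679e-01, -2.91595318e-01,
         8.10985047e-02],
       [ 9.99999876e-01, -4.85343862e-04,  1.09388066e-04,
        -1.71487269e-03],
       [-2.46158243e-04, -2.91595235e-01,  9.56541770e-01,
        -1.66697453e-01],
       [ 0.00000000e+00,  0.00000000e+00,  0.00000000e+00,
         1.00000000e+00]])}
```

View pics/scene0.png

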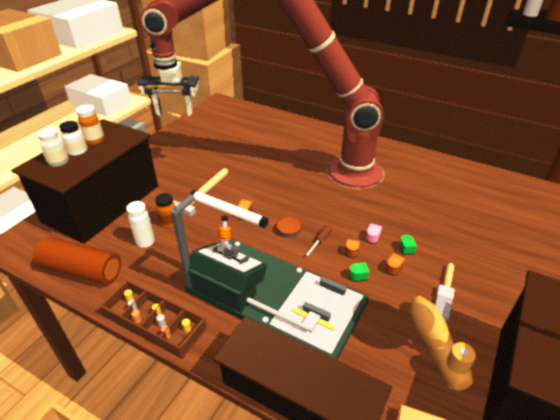

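View pics/top0.png

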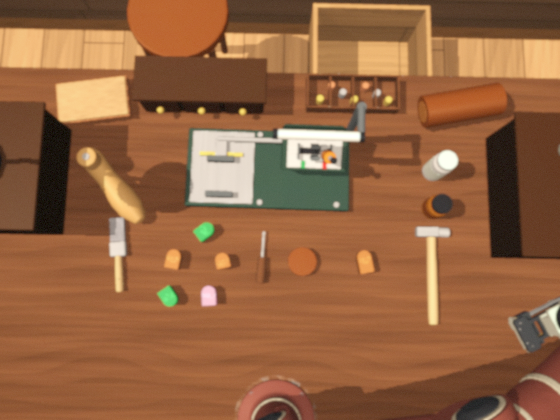

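View pics/wrist0.png

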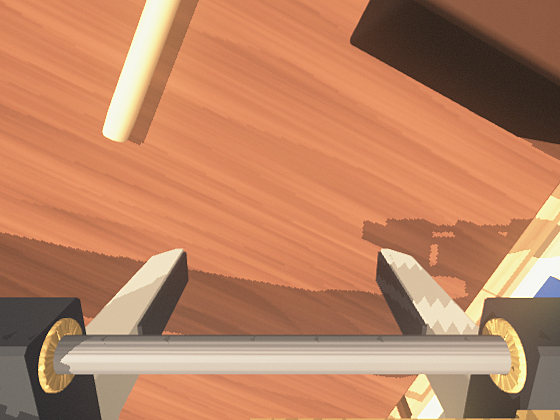

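```bash
cat >> h.py <<'E'
def cloud(n,d,obs=None):
    c=cams.calibration(n); f=210/np.tan(np.radians(c['fovy'])/2)
    v,u=np.mgrid[0:420,0:560].astype(float)
    P=np.stack([(u-c['cx'])/f*d,(v-c['cy'])/f*d,d],-1)
    if 'eye' in c: M=R.from_euler('xyz',c['orientation']).as_matrix(); t=c['eye']
    else:
        m=c['mount']; Rt=R.from_euler('xyz',obs['orientation']).as_matrix()
        M=Rt@m[:3,:3]; t=Rt@m[:3,3]+obs['tool_pos']
    return P@M.T+t
E
python3 - <<'E'
from h import *
z=np.load('pics/top0.npz'); P=cloud('top',z['d']); im=z['im']
save('topz',im,(215,320,100,400),2.6)
for (u,v) in [(173,259),(222,261),(365,261),(300,300),(204,231),(209,296)]: print(u,v,P[v,u].round(4))
hsv=cv2.cvtColor(im,cv2.COLOR_RGB2HSV)
for (u,v) in [(173,259),(222,261),(365,261)]:
    w=P[v-18:v+18,u-18:u+18].reshape(-1,3); t=w[(w[:,2]>.028)&(w[:,2]<.045)]
    r=cv2.minAreaRect((t[:,:2]*1000).astype(np.float32)); print(u,len(t),t[:,2].mean().round(4),r)
m=(P[...,2]>0.015); print()
# deck region
for (u,v) in [(222,175),(222,152),(220,158),(219,194),(205,175),(245,175),(235,140)]: print(u,v,P[v,u].round(4))
save('mach',im,(95,215,180,380),4)
E
```

```text
173 259 [0.4115 0.2813 0.0322]
222 261 [0.4086 0.1505 0.0312]
365 261 [ 0.4151 -0.2302  0.0431]
300 300 [ 0.3092 -0.0607  0.0031]
204 231 [0.4874 0.2007 0.0392]
209 296 [0.3159 0.1817 0.0318]
173 239 0.0364 ((413.0624694824219, 283.2257080078125), (36.76362609863281, 49.260467529296875), 80.82616424560547)
222 185 0.0365 ((410.7713317871094, 151.58102416992188), (39.58069610595703, 36.016361236572266), 13.14250659942627)
365 296 0.0365 ((415.27642822265625, -229.20684814453125), (59.88472366333008, 37.9326171875), 11.203794479370117)

222 175 [0.6441 0.1588 0.0271]
222 152 [0.7044 0.1592 0.0455]
220 158 [0.6855 0.1633 0.0536]
219 194 [0.5867 0.1628 0.0516]
205 175 [0.6425 0.2051 0.0303]
245 175 [0.645  0.0955 0.0286]
235 140 [0.7358 0.1239 0.057 ]
```

View pics/topz.png

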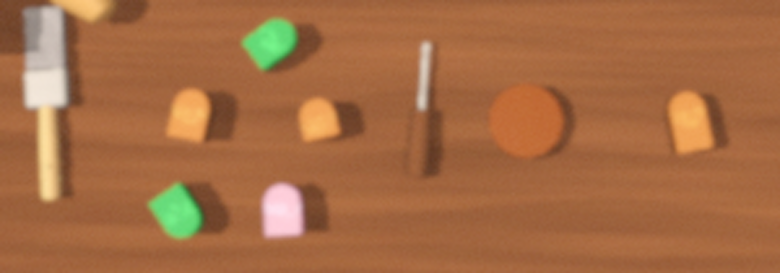

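View pics/mach.png

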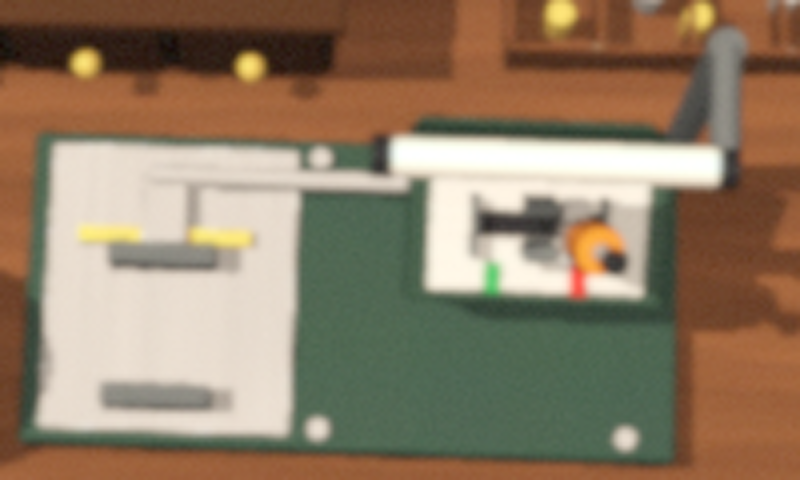

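```bash
cat >> h.py <<'E'
def rpy(a): return R.from_euler('xyz',a)
def plan(wps,step=0.044,ang=0.14,start=None,jaw=None):
    """wps: list of (pos, R). prints rows"""
    if start is None:
        o=manip.get_obs(); p=np.array(o['tool_pos']); r=rpy(o['orientation'])
    else: p,r=np.array(start[0]),start[1]
    rows=[]
    for P,Q in wps:
        P=np.array(P); n=int(max(1,np.ceil(np.linalg.norm(P-p)/step),np.ceil((r.inv()*Q).magnitude()/ang)))
        p0=p;r0=r;dv=(r0.inv()*Q).as_rotvec()
        for k in range(1,n+1):
            tp=p0+(P-p0)*k/n; tr=r0*R.from_rotvec(dv*k/n)
            off=np.round(r.inv().apply(tp-p),3); dr=np.round((r.inv()*tr).as_rotvec(),3)
            rows.append((dr.tolist(),off.tolist())); p=p+r.apply(off); r=r*R.from_rotvec(dr)
    print(len(rows),'rows; end',p.round(4),r.as_euler('xyz').round(3))
    for i in range(0,len(rows),12):
        print('['+','.join('{"dr":%s,"offset":%s,"jaw":%s}'%(str(a),str(b),jaw) for a,b in rows[i:i+12])+']')
E
python3 - <<'E'
from h import *
z=np.load('pics/top0.npz'); P=cloud('top',z['d'])
for nm,(r0,r1,c0,c1) in dict(fence=(186,202,198,245),jaw=(152,165,198,245)).items():
    w=P[r0:r1,c0:c1].reshape(-1,3); t=w[w[:,2]>.047]; rc=cv2.minAreaRect((t[:,:2]*1000).astype(np.float32)); print(nm,len(t),t[:,2].mean(),rc, t[:,:2].mean(0))
w=P[168:184,195:248].reshape(-1,3); print('deck z',w[:,2].mean(),w[:,2].std())
# tube, console, collar
for (u,v) in [(278,134),(360,136),(320,135),(330,157),(333,160),(304,150)]: print(u,v,P[v,u].round(4))
zs=np.load('pics/scene0.npz'); S=cloud('scene',zs['d']); save('sc_m',zs['im'],(180,360,150,390),3.3)
for (u,v) in [(225,232),(225,217),(329,288),(316,309),(300,300),(230,207)]: print('s',u,v,S[v,u].round(4))
plan([((0.5,-0.1,0.22),rpy([np.pi,0,1.9])),((.413,.283,.16),rpy([np.pi,0,2.98]))],start=((.29,-.582,.219),rpy([np.pi,0,.462])),jaw=0.075)
E
```

```text
fence 173 0.06240266751191211 ((485.1829833984375, 89.91554260253906), (311.33465576171875, 65.04570007324219), 36.52516174316406) [0.58676623 0.16634298]
jaw 191 0.08464207716161389 ((531.8280639648438, 83.83038330078125), (394.7987365722656, 69.35773468017578), 27.51218605041504) [0.67910876 0.16083438]
deck z 0.039296765664246704 0.11064458262559101
278 134 [0.6842 0.0098 0.2998]
360 136 [ 0.6839 -0.1762  0.2981]
320 135 [ 0.6855 -0.0858  0.2939]
330 157 [ 0.658  -0.1192  0.1997]
333 160 [ 0.6468 -0.1247  0.2156]
304 150 [ 0.6933 -0.0601  0.127 ]
s 225 232 [ 0.6678 -0.1098  0.1807]
s 225 217 [ 0.6457 -0.1221  0.2098]
s 329 288 [0.591  0.1595 0.0345]
s 316 309 [0.6857 0.165  0.0561]
s 300 300 [0.6616 0.1084 0.0304]
s 230 207 [ 0.6892 -0.0694  0.2959]
22 rows; end [0.413  0.2832 0.16  ] [3.142 0.    2.98 ]
[{"dr":[-0.0, 0.0, -0.12],"offset":[0.034, -0.028, -0.0],"jaw":0.075},{"dr":[-0.0, 0.0, -0.12],"offset":[0.036, -0.024, -0.0],"jaw":0.075},{"dr":[-0.0, 0.0, -0.12],"offset":[0.04, -0.019, -0.0],"jaw":0.075},{"dr":[-0.0, 0.0, -0.119],"offset":[0.041, -0.015, -0.0],"jaw":0.075},{"dr
[... 539 characters left out ...]

[{"dr":[-0.0, 0.0, -0.108],"offset":[0.039, 0.004, 0.006],"jaw":0.075},{"dr":[-0.0, 0.0, -0.108],"offset":[0.038, 0.009, 0.006],"jaw":0.075},{"dr":[-0.0, 0.0, -0.108],"offset":[0.038, 0.012, 0.006],"jaw":0.075},{"dr":[-0.0, 0.0, -0.108],"offset":[0.035, 0.016, 0.006],"jaw":0.075},{"dr":[-0.0, 0.0, -0.108],"offset":[0.034, 0.02, 0.006],"jaw":0.075},{"dr":[-0.0, 0.0, -0.108],"offset":[0.031, 0.024, 0.006],"jaw":0.075},{"dr":[-0.0, 0.0, -0.108],"offset":[0.029, 0.027, 0.006],"jaw":0.075},{"dr":[-0.0, 0.0, -0.108],"offset":[0.025, 0.03, 0.006],"jaw":0.075},{"dr":[-0.0, 0.0, -0.108],"offset":[0.022, 0.032, 0.006],"jaw":0.075},{"dr":[-0.0, 0.0, -0.108],"offset":[0.019, 0.035, 0.006],"jaw":0.075}]
```

View pics/sc_m.png

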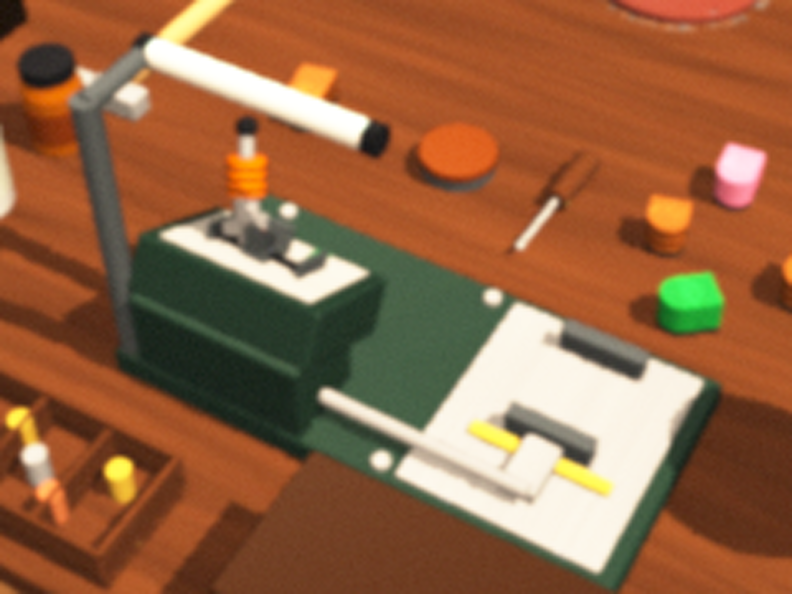

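The three brown heels in the top view are at (222,261), measuring 40 mm, at (365,261), measuring 60 mm, and at (173,259), measuring 49 x 37 mm. The last is the 50 mm block, with its round end away from the robot. The enlarged crop confirms it: it is brown, not one of the green or pink ones. Next I move above it.

>>> {"method": "arm_command", "body": {"series": [{"dr":[0,0,-0.12],"offset":[0.034,-0.028,0],"jaw":0.075},{"dr":[0,0,-0.12],"offset":[0.036,-0.024,0],"jaw":0.075},{"dr":[0,0,-0.12],"offset":[0.04,-0.019,0],"jaw":0.075},{"dr":[0,0,-0.12],"offset":[0.041,-0.015,0],"jaw":0.075},{"dr":[0,0,-0.12],"offset":[0.043,-0.01,0],"jaw":0.075},{"dr":[0,0,-0.12],"offset":[0.043,-0.004,0],"jaw":0.075},{"dr":[0,0,-0.12],"offset":[0.044,0.001,0],"jaw":0.075},{"dr":[0,0,-0.12],"offset":[0.043,0.006,0],"jaw":0.075},{"dr":[0,0,-0.12],"offset":[0.043,0.012,0],"jaw":0.075},{"dr":[0,0,-0.12],"offset":[0.041,0.016,0],"jaw":0.075},{"dr":[0,0,-0.12],"offset":[0.038,0.021,0],"jaw":0.075},{"dr":[0,0,-0.12],"offset":[0.036,0.025,0],"jaw":0.075}], "newtons": 20}}

```text
clock: 1.35
tool_pos: [0.4993, -0.098, 0.2186]
orientation: [-3.141, 0.0, 1.906]
force: [-0.5, -0.4, -0.5]
width: 0.81
```

>>> {"method": "arm_command", "body": {"series": [{"dr":[0,0,-0.108],"offset":[0.039,0.004,0.006],"jaw":0.075},{"dr":[0,0,-0.108],"offset":[0.038,0.009,0.006],"jaw":0.075},{"dr":[0,0,-0.108],"offset":[0.038,0.012,0.006],"jaw":0.075},{"dr":[0,0,-0.108],"offset":[0.035,0.016,0.006],"jaw":0.075},{"dr":[0,0,-0.108],"offset":[0.034,0.02,0.006],"jaw":0.075},{"dr":[0,0,-0.108],"offset":[0.031,0.024,0.006],"jaw":0.075},{"dr":[0,0,-0.108],"offset":[0.029,0.027,0.006],"jaw":0.075},{"dr":[0,0,-0.108],"offset":[0.025,0.03,0.006],"jaw":0.075},{"dr":[0,0,-0.108],"offset":[0.022,0.032,0.006],"jaw":0.075},{"dr":[0,0,-0.108],"offset":[0.019,0.035,0.006],"jaw":0.075},{"dr":[0,0,0],"offset":[0,0,0],"jaw":0.075}]}}

```text
clock: 2.45
tool_pos: [0.4088, 0.2894, 0.1586]
orientation: [3.136, -0.003, 2.992]
force: [-0.1, -0.7, 0.5]
width: 0.809
```

```bash
python3 - <<'E'
from h import *
o=manip.get_obs(); im,d=cams.get_image('wrist'); save('w1',im); P=cloud('wrist',d,o)
print(o['tool_pos'],o['orientation'])
hsv=cv2.cvtColor(im,cv2.COLOR_RGB2HSV)
c=np.array([.413,.283]); near=np.linalg.norm(P[...,:2]-c,axis=-1)<.045
t=P[near&(P[...,2]>.031)&(P[...,2]<.042)]
print(len(t),t[:,2].mean(),cv2.minAreaRect((t[:,:2]*1000).astype(np.float32)))
np.savez('pics/w1.npz',im=im,d=d)
E
```

```text
[0.40877449 0.28941443 0.15862249] [ 3.13647968e+00 -2.69215966e-03  2.99246795e+00]
2519 0.03647948793681011 ((408.2642517089844, 283.4297790527344), (36.029415130615234, 50.39759826660156), 80.2093276977539)
```

View pics/w1.png

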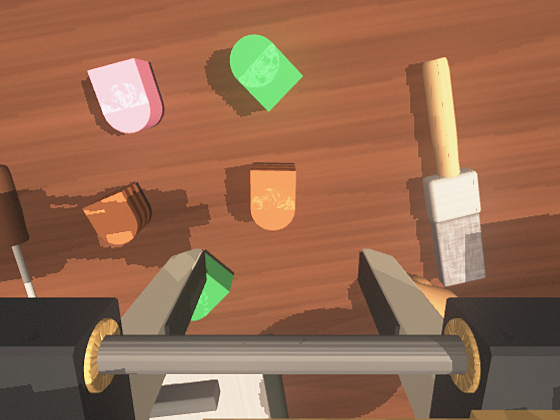

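```bash
python3 - <<'E'
from h import *
o=manip.get_obs(); im,d=cams.get_image('wrist'); P=cloud('wrist',d,o)
print(o['clock'],o['tool_pos'],o['orientation'],o['qd'].round(3),o['q'].round(2))
c=np.array([.41,.283]); near=np.linalg.norm(P[...,:2]-c,axis=-1)<.045
t=P[near&(P[...,2]>.031)&(P[...,2]<.042)]
print(len(t),t[:,2].mean(),cv2.minAreaRect((t[:,:2]*1000).astype(np.float32)))
a=np.radians(-9.6)
plan([((.410,.283,.05),rpy([np.pi,0,np.pi-.167])),((.410,.283,.006),rpy([np.pi,0,np.pi-.167]))],step=.03,jaw=.06)
E
```

```text
2.5 [0.41006741 0.2859085  0.15840731] [ 3.14033795e+00 -1.65852581e-03  2.98710144e+00] [ 0.054 -0.018  0.061  0.02   0.01   0.017 -0.002] [-0.16  0.55 -0.73  1.91  0.48  0.86  0.27]
2518 0.036506908483366 ((408.28173828125, 283.620849609375), (35.770172119140625, 50.508277893066406), 80.33342742919922)
6 rows; end [0.4099 0.2827 0.0063] [3.141 0.    2.974]
[{"dr":[-0.0, -0.0, 0.002],"offset":[0.0, -0.0, 0.027],"jaw":0.06},{"dr":[-0.0, -0.0, 0.002],"offset":[0.0, -0.0, 0.027],"jaw":0.06},{"dr":[-0.001, -0.001, 0.002],"offset":[0.001, -0.0, 0.027],"jaw":0.06},{"dr":[0.0, 0.0, 0.003],"offset":[-0.0, -0.001, 0.027],"jaw":0.06},{"dr":[0.0, 0.0, -0.0],"offset":[-0.0, 0.0, 0.022],"jaw":0.06},{"dr":[0.0, 0.0, -0.0],"offset":[-0.0, 0.0, 0.022],"jaw":0.06}]
```

>>> {"method": "arm_command", "body": {"series": [{"dr":[0,0,0.008],"offset":[0.004,0,0.03],"jaw":0.065},{"dr":[0,0,0],"offset":[0,0,0.04],"jaw":0.065},{"dr":[0,0,0],"offset":[0,0,0.04],"jaw":0.065},{"dr":[0,0,0],"offset":[0,0,0.026],"jaw":0.065},{"dr":[0,0,0],"offset":[0,0,0.015],"jaw":0.065},{"dr":[0,0,0],"offset":[0,0,0],"jaw":0.065},{"dr":[0,0,0],"offset":[0,0,0],"jaw":0.065},{"dr":[0,0,0],"offset":[0,0,0],"jaw":0.03},{"dr":[0,0,0],"offset":[0,0,0],"jaw":0.03},{"dr":[0,0,0],"offset":[0,0,0],"jaw":0.03},{"dr":[0,0,0],"offset":[0,0,0],"jaw":0.03},{"dr":[0,0,0],"offset":[0,0,0],"jaw":0.03}], "newtons": 20}}

```text
clock: 3.75
tool_pos: [0.4079, 0.2836, 0.0081]
orientation: [-3.141, 0.001, 2.974]
force: [-0.1, -1.2, 3.4]
width: 0.389
```

>>> {"method": "arm_command", "body": {"series": [{"dr":[0,0,0],"offset":[0,0,-0.015],"jaw":0.03},{"dr":[0,0,0],"offset":[0,0,-0.035],"jaw":0.03},{"dr":[0,0,0],"offset":[0,0,-0.045],"jaw":0.03},{"dr":[0,0,0],"offset":[0,0,-0.045],"jaw":0.03},{"dr":[0,0,0],"offset":[0,0,0],"jaw":0.03}]}}

```text
clock: 4.25
tool_pos: [0.41, 0.2871, 0.1528]
orientation: [3.133, 0.007, 2.974]
force: [0.5, 0.5, -1.2]
width: 0.387
```

```bash
python3 - <<'E'
from h import *
z=np.load('pics/top0.npz'); T=cloud('top',z['d'])
z=np.load('pics/scene0.npz'); S=cloud('scene',z['d'])
for nm,X in (('top',T),('scene',S)):
  for k,(a,b) in dict(fence=(.565,.615),jaw=(.665,.70)).items():
    m=(X[...,0]>a)&(X[...,0]<b)&(X[...,1]>.105)&(X[...,1]<.215)&(X[...,2]>.047)&(X[...,2]<.062)
    t=X[m]; print(nm,k,len(t),t.mean(0).round(4),cv2.minAreaRect((t[:,:2]*1000).astype(np.float32)))
o=manip.get_obs(); print(o['tool_pos'],o['orientation'],o['width'],o['force'])
E
```

```text
top fence 172 [0.5882 0.1672 0.0542] ((589.0211181640625, 166.39981079101562), (73.3541030883789, 16.695716857910156), 89.33240509033203)
top jaw 179 [0.6858 0.1637 0.055 ] ((687.5794067382812, 164.58535766601562), (21.328210830688477, 73.66796875), 1.2242339849472046)
scene fence 170 [0.5867 0.1687 0.0533] ((585.2938842773438, 168.205322265625), (73.67630767822266, 18.631317138671875), 87.38338470458984)
scene jaw 214 [0.6848 0.1668 0.0536] ((686.5037231445312, 165.79425048828125), (73.90394592285156, 26.38327407836914), 88.70965576171875)
[0.40996035 0.28712864 0.15277178] [3.13257574 0.00742845 2.97379756] 0.38731430615483475 [ 0.51847158  0.52626566 -1.15744528]
```

```bash
python3 - <<'E'
from h import *
plan([((.68,.166,.175),rpy([np.pi,0,3.115]))],start=((.409,.2835,.149),rpy([np.pi,0,2.972])),jaw=0.03)
E
```

```text
7 rows; end [0.6801 0.1664 0.175 ] [3.142 0.    3.115]
[{"dr":[0.0, 0.0, -0.02],"offset":[-0.041, -0.01, -0.004],"jaw":0.03},{"dr":[-0.0, 0.0, -0.021],"offset":[-0.041, -0.011, -0.003],"jaw":0.03},{"dr":[-0.0, 0.0, -0.02],"offset":[-0.04, -0.012, -0.004],"jaw":0.03},{"dr":[-0.0, 0.0, -0.021],"offset":[-0.041, -0.012, -0.004],"jaw":0.03},{"dr":[-0.0, 0.0, -0.02],"offset":[-0.04, -0.013, -0.004],"jaw":0.03},{"dr":[-0.0, 0.0, -0.021],"offset":[-0.039, -0.014, -0.003],"jaw":0.03},{"dr":[-0.0, 0.0, -0.02],"offset":[-0.04, -0.015, -0.004],"jaw":0.03}]
```

>>> {"method": "arm_command", "body": {"series": [{"dr":[0,0,-0.02],"offset":[-0.041,-0.01,-0.004],"jaw":0.03},{"dr":[0,0,-0.021],"offset":[-0.041,-0.011,-0.003],"jaw":0.03},{"dr":[0,0,-0.02],"offset":[-0.04,-0.012,-0.004],"jaw":0.03},{"dr":[0,0,-0.021],"offset":[-0.041,-0.012,-0.004],"jaw":0.03},{"dr":[0,0,-0.02],"offset":[-0.04,-0.013,-0.004],"jaw":0.03},{"dr":[0,0,-0.021],"offset":[-0.039,-0.014,-0.003],"jaw":0.03},{"dr":[0,0,-0.02],"offset":[-0.04,-0.015,-0.004],"jaw":0.03},{"dr":[0,0,0],"offset":[0,0,0],"jaw":0.03},{"dr":[0,0,0],"offset":[0,0,0],"jaw":0.03},{"dr":[0,0,0],"offset":[0,0,0],"jaw":0.03}]}}

```text
clock: 5.25
tool_pos: [0.6773, 0.1685, 0.1724]
orientation: [-3.142, -0.003, 3.119]
force: [-0.2, 0.5, -0.6]
width: 0.382
```

```bash
python3 - <<'E'
from h import *
o=manip.get_obs(); im,d=cams.get_image('wrist'); save('w2',im); P=cloud('wrist',d,o); np.savez('pics/w2.npz',im=im,d=d,P=P)
print(o['clock'],o['tool_pos'],o['orientation'],o['qd'].round(3),o['width'])
for k,(a,b) in dict(fence=(.565,.61),jaw=(.665,.705)).items():
    m=(P[...,0]>a)&(P[...,0]<b)&(P[...,1]>.105)&(P[...,1]<.225)&(P[...,2]>.048)&(P[...,2]<.06)
    t=P[m]; print(k,len(t),t.mean(0).round(4),cv2.minAreaRect((t[:,:2]*1000).astype(np.float32)), np.percentile(t[:,0],[1,99]))
E
```

```text
5.25 [0.67734125 0.16846915 0.17241143] [-3.14156610e+00 -2.84741240e-03  3.11917803e+00] [-0.007 -0.017 -0.011  0.005  0.004  0.     0.002] 0.3818378432225115
fence 2337 [0.5844 0.1664 0.0544] ((584.587646484375, 166.5160369873047), (74.1982650756836, 15.988314628601074), 88.77982330322266) [0.57630712 0.59233025]
jaw 1881 [0.6806 0.1652 0.055 ] ((681.4761962890625, 165.1036376953125), (73.92449951171875, 16.01541519165039), 89.47877502441406) [0.6735552  0.68917441]
```

View pics/w2.png

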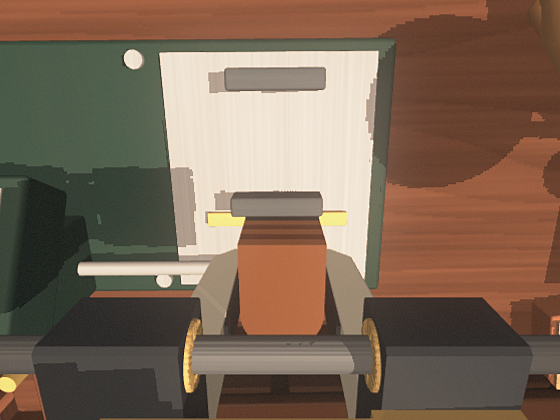

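```bash
python3 - <<'E'
from h import *
P=np.load('pics/w2.npz')['P']
s=P[232:325:8,282]; print(s.round(4))
print(P[270,235:332:6].round(4)[:,1:])
E
```

```text
[[0.6535 0.1704 0.1864]
 [0.6528 0.1704 0.1975]
 [0.6553 0.1704 0.2   ]
 [0.6584 0.1703 0.2009]
 [0.5955 0.1717 0.3393]
 [0.6663 0.1701 0.1995]
 [0.6691 0.1701 0.2012]
 [0.6728 0.17   0.2012]
 [0.6768 0.1699 0.2007]
 [0.6804 0.1698 0.201 ]
 [0.6848 0.1697 0.2003]
 [0.688  0.1697 0.2013]]
[[0.1501 0.1956]
 [0.1535 0.2017]
 [0.1558 0.2011]
 [0.1582 0.2005]
 [0.1608 0.2012]
 [0.1632 0.2009]
 [0.1657 0.2008]
 [0.1681 0.2009]
 [0.1706 0.2005]
 [0.1731 0.2007]
 [0.1755 0.2012]
 [0.178  0.2008]
 [0.1805 0.2007]
 [0.1829 0.2006]
 [0.1854 0.2007]
 [0.1879 0.2003]
 [0.1909 0.1965]]
```

>>> {"method": "arm_command", "body": {"series": [{"dr":[0,0,-0.007],"offset":[0.022,-0.002,0],"jaw":0.03},{"dr":[0,0,0],"offset":[0.023,-0.003,0],"jaw":0.03},{"dr":[0,0,0],"offset":[0,0,0.03],"jaw":0.03},{"dr":[0,0,0],"offset":[0,0,0.035],"jaw":0.03},{"dr":[0,0,0],"offset":[0,0,0.035],"jaw":0.03},{"dr":[0,0,0],"offset":[0,0,0.02],"jaw":0.03},{"dr":[0,0,0],"offset":[0,0,0.009],"jaw":0.03},{"dr":[0,0,0],"offset":[0,0,0],"jaw":0.03},{"dr":[0,0,0],"offset":[0,0,0],"jaw":0.03},{"dr":[0,0,0],"offset":[0,0,0],"jaw":0.03}]}}

```text
clock: 6.3
tool_pos: [0.6349, 0.1642, 0.0465]
orientation: [3.14, 0.003, 3.124]
force: [0.2, -0.6, -1.0]
width: 0.387
```

```bash
python3 - <<'E'
from h import *
o=manip.get_obs(); im,d=cams.get_image('wrist'); save('w3',im); P=cloud('wrist',d,o); np.savez('pics/w3.npz',im=im,d=d,P=P)
print(o['clock'],o['tool_pos'],o['orientation'],o['qd'].round(3),o['width'],o['force'])
E
```

```text
6.3 [0.63487592 0.16415422 0.04652778] [3.14020065e+00 2.93376887e-03 3.12410755e+00] [ 0.004  0.     0.003  0.003  0.001 -0.001 -0.002] 0.3871700463382282 [ 0.17217631 -0.55600023 -0.99706724]
```

View pics/w3.png

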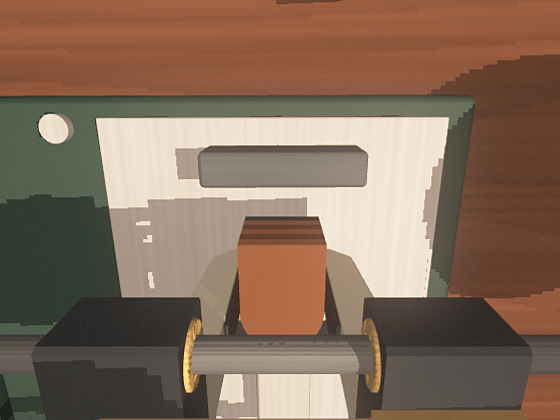

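```bash
python3 - <<'E'
from h import *
P=np.load('pics/w3.npz')['P']
for v in range(140,260,4): print(v,P[v,282].round(4))
E
```

```text
140 [0.5746 0.1667 0.0304]
144 [0.5765 0.1667 0.0306]
148 [0.5765 0.1666 0.0446]
152 [0.5768 0.1666 0.0542]
156 [0.5786 0.1666 0.0537]
160 [0.5802 0.1665 0.0544]
164 [0.5821 0.1665 0.0533]
168 [0.5837 0.1665 0.0541]
172 [0.5855 0.1665 0.0539]
176 [0.5872 0.1664 0.0544]
180 [0.5889 0.1664 0.0547]
184 [0.5909 0.1664 0.0541]
188 [0.5987 0.1663 0.0306]
192 [0.6011 0.1662 0.0295]
196 [0.6034 0.1662 0.0288]
200 [0.6053 0.1661 0.0297]
204 [0.6073 0.1661 0.0299]
208 [0.609  0.1661 0.0315]
212 [0.6114 0.166  0.0306]
216 [0.6109 0.166  0.0388]
220 [0.6106 0.166  0.0454]
224 [0.6106 0.166  0.0511]
228 [0.6106 0.166  0.0565]
232 [0.6104 0.166  0.062 ]
236 [0.6107 0.166  0.0658]
240 [0.6107 0.166  0.0702]
244 [0.6104 0.166  0.0753]
248 [0.6122 0.1659 0.0751]
252 [0.614  0.1659 0.0749]
256 [0.6158 0.1659 0.075 ]
```

>>> {"method": "arm_command", "body": {"series": [{"dr":[0,0,0],"offset":[0.0025,0,0.003],"jaw":0.03},{"dr":[0,0,0],"offset":[0,0,0.003],"jaw":0.03},{"dr":[0,0,0],"offset":[0,0,0.0015],"jaw":0.03},{"dr":[0,0,0],"offset":[0,0,0.001],"jaw":0.03},{"dr":[0,0,0],"offset":[0,0,0],"jaw":0.03},{"dr":[0,0,0],"offset":[0,0,0],"jaw":0.03}]}}

```text
clock: 6.95
tool_pos: [0.6313, 0.1634, 0.0382]
orientation: [-3.141, 0.0, 3.124]
force: [-3.5, -2.5, 9.5]
width: 0.389
```

>>> {"method": "arm_command", "body": {"series": [{"dr":[0,0,0],"offset":[0,0,-0.0005],"jaw":0.03},{"dr":[0,0,0],"offset":[0,0,0],"jaw":0.04},{"dr":[0,0,0],"offset":[0,0,0],"jaw":0.05},{"dr":[0,0,0],"offset":[0,0,0],"jaw":0.06},{"dr":[0,0,0],"offset":[0,0,0],"jaw":0.06},{"dr":[0,0,0],"offset":[0,0,0],"jaw":0.06},{"dr":[0,0,0],"offset":[0,0,-0.015],"jaw":0.06},{"dr":[0,0,0],"offset":[0,0,-0.035],"jaw":0.06},{"dr":[0,0,0],"offset":[0,0,-0.045],"jaw":0.06},{"dr":[0,0,0],"offset":[0,0,-0.045],"jaw":0.06},{"dr":[0,0,0],"offset":[0,0,0],"jaw":0.06}]}}

```text
clock: 8.05
tool_pos: [0.6349, 0.1666, 0.1856]
orientation: [3.135, 0.014, 3.124]
force: [0.5, 1.3, 0.7]
width: 0.641
```

```bash
python3 - <<'E'
from h import *
o=manip.get_obs(); im,d=cams.get_image('wrist'); save('w4',im); P=cloud('wrist',d,o); np.savez('pics/w4.npz',im=im,d=d,P=P)
print(o['clock'],o['tool_pos'],o['orientation'],o['width'],o['force'],o['q'].round(2))
m=(P[...,0]>.60)&(P[...,0]<.668)&(P[...,1]>.13)&(P[...,1]<.2)&(P[...,2]>.06)&(P[...,2]<.072)
t=P[m]; print(len(t),t.mean(0),cv2.minAreaRect((t[:,:2]*1000).astype(np.float32)))
im,d=cams.get_image('scene'); save('s4',im,(180,360,150,390),3.3); np.savez('pics/s4.npz',im=im,d=d)
im,d=cams.get_image('top'); save('t4',im,(95,215,180,380),4); np.savez('pics/t4.npz',im=im,d=d)
E
```

```text
8.05 [0.63493637 0.16656026 0.18557542] [3.13466583 0.01367301 3.12375868] 0.6410866211636634 [0.52293172 1.31099478 0.65777016] [ 0.12  0.75 -0.76  1.45  0.55  1.14  0.82]
2584 [0.62900141 0.16441372 0.06646745] ((631.8265991210938, 164.3927764892578), (35.94697952270508, 50.30470657348633), 89.08159637451172)
```

View pics/w4.png

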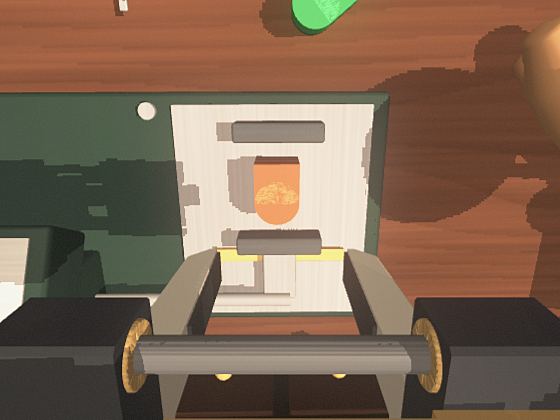

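View pics/t4.png

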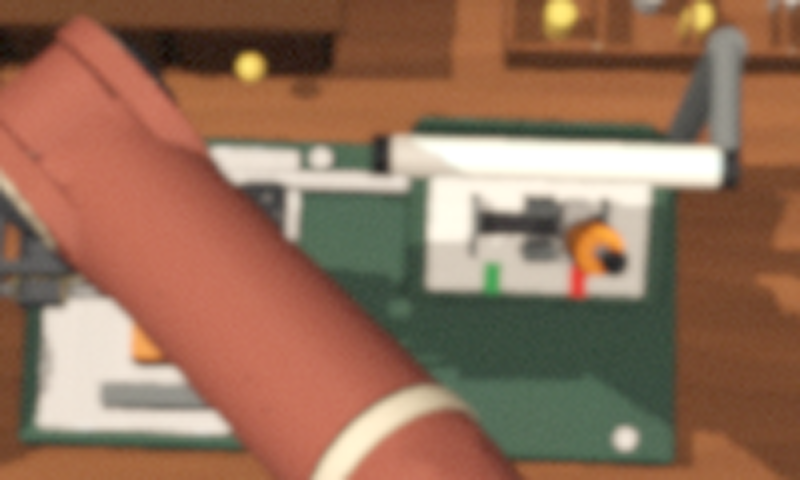

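```bash
cat >> h.py <<'E'
from scipy.optimize import least_squares
def cframe(yaw=-0.016,t=np.radians(28)):
    Z=R.from_euler('z',yaw)
    return Z.apply([np.cos(t),0,np.sin(t)]),Z.apply([0,1,0]),Z.apply([-np.sin(t),0,np.cos(t)])
def L(a,yaw=-0.016):
    x,y,z=cframe(yaw); return np.cos(a-.24)*z+np.sin(a-.24)*y
def orange(im,P,box):
    h=cv2.cvtColor(im,cv2.COLOR_RGB2HSV)
    m=(h[...,0]>5)&(h[...,0]<22)&(h[...,1]>150)&(h[...,2]>110)
    m&=np.all((P>box[0])&(P<box[1]),-1)
    return m
def fitcollar(t,a=0,lift=0,dirn=None):
    d=L(a) if dirn is None else dirn
    # circle fit perpendicular to d with fixed radius
    u=cframe()[0]; w=np.cross(d,u)
    s=least_squares(lambda p:np.hypot(t@u-p[0],t@w-p[1])-.016,[np.mean(t@u),np.mean(t@w)],loss='soft_l1',f_scale=.002)
    ax=t@d; lo,hi=np.percentile(ax,[2,98])
    c=s.x[0]*u+s.x[1]*w+d*(lo+hi)/2
    return c,lo-(lo+hi)/2,np.abs(s.fun).mean()
E
python3 - <<'E'
from h import *
box=((.60,-.17,.15),(.72,-.06,.24))
for n,f in (('top','top0'),('scene','scene0'),('scene','s4'),('top','t4')):
    z=np.load(f'pics/{f}.npz'); P=cloud(n,z['d']); m=orange(z['im'],P,box); t=P[m]
    print(n,len(t),t.mean(0).round(4),[x if np.isscalar(x) else x.round(4) for x in fitcollar(t)])
    # console plane face
    q=(P[...,0]>.62)&(P[...,0]<.70)&(P[...,1]>-.15)&(P[...,1]<-.0)&(P[...,2]>.07)&(P[...,2]<.14)&(z['im'].min(-1)>130)
    A=P[q]; c=A.mean(0); nn=np.linalg.svd(A-c)[2][2]; nn*=np.sign(nn[2]); print('  face',len(A),c.round(4),nn.round(3))
    # tube
    q=(P[...,0]>.6)&(P[...,0]<.75)&(P[...,1]>-.2)&(P[...,1]<.05)&(P[...,2]>.265)&(P[...,2]<.31); A=P[q]
    if len(A): c=A.mean(0); print('  tube',len(A),c.round(4),np.linalg.svd(A-c)[2][0].round(3),A[:,1].min(),A[:,1].max(),A[:,2].max())
    for a,b in [((.60,-.17,.205),(.70,-.06,.26))]:
        q=np.all((P>a)&(P<b),-1)&(z['im'].max(-1)<60); print('  ball',q.sum(),P[q].mean(0))
E
```

```text
top 98 [ 0.6646 -0.1139  0.1866] [array([ 0.6567, -0.1233,  0.1878]), np.float64(-0.020839724246940833), np.float64(0.0032339622884247784)]
  face 673 [ 0.6709 -0.0702  0.1131] [-0.579  0.024  0.815]
  tube 1079 [ 0.6919 -0.0972  0.2941] [-0.106  0.994  0.002] -0.18780402836136353 0.02350734684308384 0.30545051827407965
  ball 0 [nan nan nan]
scene 157 [ 0.6686 -0.1103  0.1798] [array([ 0.6561, -0.1188,  0.1818]), np.float64(-0.026200670834994833), np.float64(0.0017878093760620934)]
  face 177 [ 0.6747 -0.0489  0.1166] [-0.473  0.044  0.88 ]
  tube 916 [ 0.695  -0.0876  0.2915] [ 0.102 -0.995  0.004] -0.18776441835812663 0.02598051255524403 0.2999860406601489
  ball 13 [ 0.64997296 -0.12130011  0.20993103]
scene 162 [ 0.6679 -0.1105  0.1802] [array([ 0.6563, -0.1193,  0.1818]), np.float64(-0.026121878072930094), np.float64(0.0018754619151154551)]
  face 114 [ 0.6789 -0.0452  0.1178] [-0.472  0.01   0.882]
  tube 922 [ 0.6949 -0.0876  0.2915] [ 0.102 -0.995  0.005] -0.18708671402408283 0.0255447625363468 0.2994013791068233
  ball 17 [ 0.6495632  -0.12148508  0.20954159]
top 99 [ 0.6636 -0.1137  0.1869] [array([ 0.6565, -0.1239,  0.1874]), np.float64(-0.021275082857309932), np.float64(0.003567065150897025)]
  face 596 [ 0.6722 -0.0691  0.1132] [-0.537  0.014  0.844]
  tube 1080 [ 0.692  -0.0974  0.2941] [-0.11   0.994  0.005] -0.1875907865837511 0.023507090809955503 0.30368790697598125
  ball 8 [ 0.64721829 -0.12471452  0.21261151]<stdin>:13: RuntimeWarning: Mean of empty slice.
  ret = um.true_divide(
```

```bash
cat >> h.py <<'E'
def toolR(a):
    d=L(a); x=-cframe()[0]; return R.from_matrix(np.stack([x,np.cross(-d,x),-d],1))
E
python3 - <<'E'
from h import *
c=np.array([.656,-.12,.184]); o=manip.get_obs(); print(o['tool_pos'],o['orientation'])
Q=toolR(0); print(Q.as_matrix().round(3), L(0))
st=c+.1*L(0); print(st)
r0=rpy([np.pi,0,3.124])
plan([((.57,.10,.27),r0),((.56,-.08,.29),toolR(.24)),(st,Q)],start=((.632,.1655,.180),r0),jaw=.055)
E
```

```text
[0.631197   0.16299549 0.1770448 ] [-3.14103928e+00  2.32856392e-04  3.12384478e+00]
[[-0.883 -0.096  0.46 ]
 [ 0.014  0.973  0.23 ]
 [-0.469  0.21  -0.858]] [-0.45976027 -0.23037626  0.85764053]
[ 0.61002397 -0.14303763  0.26976405]
10 rows; end [ 0.6101 -0.1428  0.2701] [2.902 0.489 3.125]
[{"dr":[0.0, 0.0, 0.0],"offset":[0.02, -0.022, -0.03],"jaw":0.055},{"dr":[0.0, 0.0, 0.0],"offset":[0.021, -0.022, -0.03],"jaw":0.055},{"dr":[0.0, 0.0, 0.0],"offset":[0.02, -0.023, -0.03],"jaw":0.055},{"dr":[-0.0, -0.098, -0.0],"offset":[0.001, -0.036, -0.004],"jaw":0.055},{"dr":[-0.0, -0.097, -0.001],"offset":[0.001, -0.036, -0.004],"jaw":0.055},{"dr":[-0.0, -0.098, 0.0],"offset":[0.001, -0.036, -0.004],"jaw":0.055},{"dr":[-0.0, -0.098, -0.0],"offset":[-0.0, -0.036, -0.005],"jaw":0.055},{"dr":[-0.0, -0.098, -0.0],"offset":[-0.0, -0.036, -0.004],"jaw":0.055},{"dr":[-0.12, 0.0, -0.0],"offset":[-0.018, -0.031, 0.021],"jaw":0.055},{"dr":[-0.12, 0.0, -0.0],"offset":[-0.018, -0.033, 0.017],"jaw":0.055}]
```

>>> {"method": "arm_command", "body": {"series": [{"dr":[0,0,0],"offset":[0.02,-0.022,-0.03],"jaw":0.055},{"dr":[0,0,0],"offset":[0.021,-0.022,-0.03],"jaw":0.055},{"dr":[0,0,0],"offset":[0.02,-0.023,-0.03],"jaw":0.055},{"dr":[0,-0.098,0],"offset":[0.001,-0.036,-0.004],"jaw":0.055},{"dr":[0,-0.098,0],"offset":[0.001,-0.036,-0.004],"jaw":0.055},{"dr":[0,-0.098,0],"offset":[0.001,-0.036,-0.004],"jaw":0.055},{"dr":[0,-0.098,0],"offset":[0,-0.036,-0.005],"jaw":0.055},{"dr":[0,-0.097,0],"offset":[0,-0.036,-0.004],"jaw":0.055},{"dr":[-0.12,0,0],"offset":[-0.018,-0.031,0.021],"jaw":0.055},{"dr":[-0.12,0,0],"offset":[-0.018,-0.033,0.017],"jaw":0.055},{"dr":[0,0,0],"offset":[0,0,0],"jaw":0.055},{"dr":[0,0,0],"offset":[0,0,0],"jaw":0.055}]}}

```text
clock: 9.4
tool_pos: [0.6081, -0.1491, 0.2608]
orientation: [2.892, 0.481, 3.112]
force: [-0.8, 1.3, 0.6]
width: 0.593
```

>>> {"method": "arm_command", "body": {"series": [{"dr":[0,0,0],"offset":[0,0,0],"jaw":0.055},{"dr":[0,0,0],"offset":[0,0,0],"jaw":0.055},{"dr":[0,0,0],"offset":[0,0,0],"jaw":0.055}]}}

```text
clock: 9.7
tool_pos: [0.6092, -0.1427, 0.2686]
orientation: [2.906, 0.491, 3.13]
force: [0.6, -1.2, 0.1]
width: 0.591
```

```bash
python3 - <<'E'
from h import *
o=manip.get_obs(); im,d=cams.get_image('wrist'); save('w5',im); P=cloud('wrist',d,o); np.savez('pics/w5.npz',im=im,d=d,P=P)
print(o['clock'],o['tool_pos'],o['orientation'],o['width'],o['qd'].round(3),o['q'].round(2))
m=orange(im,P,((.60,-.17,.15),(.72,-.06,.24))); t=P[m]; print(len(t),t.mean(0).round(4),fitcollar(t))
E
```

```text
9.7 [ 0.60917824 -0.14266582  0.26857546] [2.90583914 0.49087448 3.12962957] 0.590542170063013 [ 0.004  0.002  0.008 -0.005  0.     0.001  0.002] [ 1.08  0.6  -1.09  1.8   0.37  0.6   1.55]
368 [ 0.653  -0.1238  0.1819] (array([ 0.65341308, -0.1191068 ,  0.1953544 ]), np.float64(-0.013597405819270339), np.float64(0.0028315308183183025))
```

View pics/w5.png

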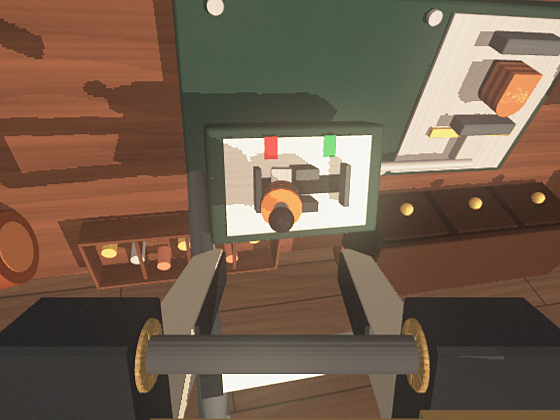

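```bash
python3 - <<'E'
from h import *
z=np.load('pics/w5.npz'); P=z['P']; im=z['im']
save('w5c',im,(110,260,200,400),4)
for v in (205,212,218,224,230): print(v,[P[v,u].round(3).tolist() for u in (270,276,282,288,294)])
box=P[195:240,262:302].reshape(-1,3); t=box[(box[:,2]>.2)]
s=least_squares(lambda p:np.linalg.norm(t-p,axis=1)-.009,t.mean(0)-.007*L(0),loss='soft_l1',f_scale=.001)
print('ball',len(t),s.x.round(4),np.abs(s.fun).mean(),'collar by ball',(s.x-.039*L(0)).round(4))
# orange top ring: points highest along L
m=orange(im,P,((.60,-.17,.15),(.72,-.06,.24))); o=P[m]; ax=o@L(0); print(np.percentile(ax,[1,5,50,95,99]).round(4), (s.x-.039*L(0))@L(0))
o2=o[ax>np.median(ax)-.003]; print(o2.mean(0))
# face plane along z_c
zc=cframe()[2]; q=(P[...,2]>.07)&(P[...,2]<.15)&(im.min(-1)>150)&(P[...,0]>.63)&(P[...,0]<.72)&(P[...,1]>-.16)&(P[...,1]<0)
A=P[q]; n=np.linalg.svd(A-A.mean(0))[2][2]; n*=np.sign(n[2]); print('face',len(A),n.round(3),np.median(A@zc),'collar-face expected .135cos.24-.075=.0561', (s.x-.039*L(0))@zc-np.median(A@zc), A.mean(0))
pts=np.stack(np.nonzero(q)[::-1],1).astype(np.float32)
print(cv2.minAreaRect((np.stack([A@cframe()[0],A@cframe()[1]],1)*1000).astype(np.float32)))
E
```

```text
205 [[0.654, -0.127, 0.182], [0.649, -0.124, 0.187], [0.646, -0.121, 0.191], [0.653, -0.114, 0.184], [0.653, -0.109, 0.184]]
212 [[0.641, -0.132, 0.201], [0.637, -0.129, 0.206], [0.636, -0.125, 0.207], [0.637, -0.121, 0.206], [0.658, -0.11, 0.187]]
218 [[0.641, -0.133, 0.206], [0.638, -0.13, 0.21], [0.638, -0.126, 0.21], [0.639, -0.121, 0.21], [0.661, -0.11, 0.19]]
224 [[0.645, -0.133, 0.209], [0.643, -0.129, 0.211], [0.641, -0.126, 0.213], [0.642, -0.122, 0.212], [0.723, -0.091, 0.141]]
230 [[0.727, -0.114, 0.143], [0.648, -0.129, 0.212], [0.646, -0.126, 0.214], [0.728, -0.097, 0.144], [0.73, -0.09, 0.143]]
ball 529 [ 0.6449 -0.1248  0.2048] 0.000828537302623941 collar by ball [ 0.6628 -0.1159  0.1714]
[-0.1197 -0.1177 -0.1162 -0.1149 -0.0906] -0.13103899173520817
[ 0.65306753 -0.12412153  0.18200894]
face 7596 [-0.464  0.013  0.886] -0.21550771534425084 collar-face expected .135cos.24-.075=.0561 0.05484840622770412 [ 0.67918099 -0.08858782  0.11853359]
((662.8311157226562, -73.09729766845703), (81.69539642333984, 142.37269592285156), 0.28912028670310974)
```

View pics/w5c.png

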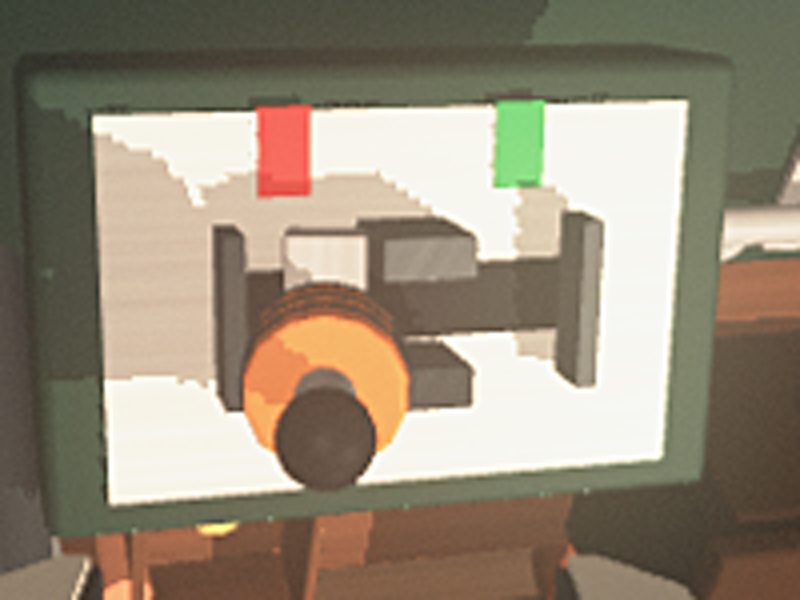

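```bash
python3 - <<'E'
from h import *
o=manip.get_obs(); c=cams.calibration('wrist'); f=210/np.tan(np.radians(c['fovy'])/2)
m=c['mount']; Rt=rpy(o['orientation']).as_matrix(); print(o['tool_pos'],o['orientation'])
M=Rt@m[:3,:3]; t=Rt@m[:3,3]+o['tool_pos']
def pix(p): q=M.T@(np.array(p)-t); return (q[:2]/q[2]*f+[c['cx'],c['cy']]).round(1)
col=np.array([.6628,-.1159,.1714]); print('top centre',pix(col+.015*L(0)),'ball',pix(col+.039*L(0)), 'pivot',col-.135*L(0))
r=M@np.array([(281.8-c['cx'])/f,(208-c['cy'])/f,1]); k=(-.1162-t@L(0))/(r@L(0)); print('ring',(t+k*r).round(4),'vs',(col+.015*L(0)).round(4))
Q=toolR(0)
plan([(col+.03*L(0),Q),(col-.016*L(0),Q)],step=.02,jaw=.055)
plan([(col+.03*L(0),Q),(col-.016*L(0),Q)],step=.02,jaw=.055,start=((.6101,-.1428,.2701),Q))
E
```

```text
[ 0.6092238  -0.14311415  0.26845111] [2.90573039 0.49076862 3.12887021]
top centre [281.4 208.7] ball [281.3 219.2] pivot [ 0.72486764 -0.0847992   0.05561853]
ring [ 0.6555 -0.119   0.1839] vs [ 0.6559 -0.1194  0.1843]
8 rows; end [ 0.6699 -0.1123  0.1577] [2.901 0.489 3.126]
[{"dr":[-0.001, 0.0, 0.001],"offset":[-0.0, 0.0, 0.017],"jaw":0.055},{"dr":[-0.0, 0.001, 0.0],"offset":[-0.0, 0.0, 0.017],"jaw":0.055},{"dr":[-0.001, -0.0, 0.001],"offset":[-0.001, 0.001, 0.016],"jaw":0.055},{"dr":[-0.0, 0.0, 0.001],"offset":[-0.0, -0.0, 0.017],"jaw":0.055},{"dr":[-0.001, 0.0, 0.0],"offset":[-0.0, 0.0, 0.017],"jaw":0.055},{"dr":[0.0, 0.0, 0.0],"offset":[-0.0, 0.0, 0.015],"jaw":0.055},{"dr":[0.0, 0.0, 0.0],"offset":[-0.0, 0.0, 0.016],"jaw":0.055},{"dr":[0.0, 0.0, 0.0],"offset":[-0.0, 0.0, 0.015],"jaw":0.055}]
8 rows; end [ 0.6703 -0.1126  0.1577] [2.902 0.489 3.126]
[{"dr":[0.0, 0.0, -0.0],"offset":[0.0, 0.0, 0.017],"jaw":0.055},{"dr":[0.0, 0.0, 0.0],"offset":[0.0, 0.0, 0.017],"jaw":0.055},{"dr":[0.0, 0.0, 0.0],"offset":[0.0, 0.0, 0.017],"jaw":0.055},{"dr":[0.0, 0.0, 0.0],"offset":[0.0, 0.0, 0.017],"jaw":0.055},{"dr":[0.0, 0.0, 0.0],"offset":[0.0, 0.0, 0.017],"jaw":0.055},{"dr":[0.0, 0.0, 0.0],"offset":[0.0, 0.0, 0.015],"jaw":0.055},{"dr":[0.0, -0.0, 0.0],"offset":[0.0, 0.0, 0.016],"jaw":0.055},{"dr":[0.0, -0.0, 0.0],"offset":[0.0, 0.0, 0.015],"jaw":0.055}]
```

>>> {"method": "arm_command", "body": {"series": [{"dr":[0,0,0],"offset":[0,0,0.02],"jaw":0.055},{"dr":[0,0,0],"offset":[0,0,0.03],"jaw":0.055},{"dr":[0,0,0],"offset":[0,0,0.025],"jaw":0.055},{"dr":[0,0,0],"offset":[0,0,0.02],"jaw":0.055},{"dr":[0,0,0],"offset":[0,0,0.02],"jaw":0.055},{"dr":[0,0,0],"offset":[0,0,0.015],"jaw":0.055},{"dr":[0,0,0],"offset":[0,0,0],"jaw":0.055},{"dr":[0,0,0],"offset":[0,0,0],"jaw":0.055},{"dr":[0,0,0],"offset":[0,0,0],"jaw":0.055}]}}

```text
clock: 10.65
tool_pos: [0.6694, -0.1156, 0.1565]
orientation: [2.903, 0.491, 3.124]
force: [-0.0, 0.4, -0.1]
width: 0.59
```

```bash
python3 - <<'E'
from h import *
o=manip.get_obs(); im,d=cams.get_image('wrist'); save('w6',im)
print(o['tool_pos'],o['orientation'],o['qd'].round(3),o['q'].round(2),o['force'])
col=np.array([.6628,-.1159,.1714]); print('tool-frame err to goal', rpy(o['orientation']).inv().apply(col-.016*L(0)-o['tool_pos']))
E
```

```text
[ 0.66939864 -0.11558881  0.15651368] [2.90250097 0.49063105 3.12381562] [ 0.007  0.    -0.002 -0.001  0.001 -0.003 -0.   ] [ 0.81  0.74 -0.84  1.81  0.52  0.38  1.41] [-0.04575057  0.40229243 -0.07792653]
tool-frame err to goal [-0.00116364  0.00345672  0.000124  ]
```

View pics/w6.png

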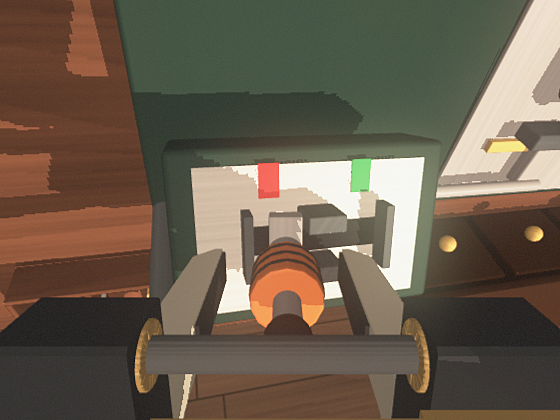

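>>> {"method": "arm_command", "body": {"series": [{"dr":[0,0,0],"offset":[-0.001,0.0025,0],"jaw":0.055},{"dr":[0,0,0],"offset":[0,0,0],"jaw":0.045},{"dr":[0,0,0],"offset":[0,0,0],"jaw":0.038},{"dr":[0,0,0],"offset":[0,0,0],"jaw":0.025},{"dr":[0,0,0],"offset":[0,0,0],"jaw":0.025},{"dr":[0,0,0],"offset":[0,0,0],"jaw":0.025},{"dr":[0,0,0],"offset":[0,0,0],"jaw":0.025}], "newtons": 40}}

```text
clock: 11.4
tool_pos: [0.6698, -0.1131, 0.1563]
orientation: [2.902, 0.489, 3.124]
force: [-1.3, -0.7, 0.8]
width: 0.337
```

```bash
python3 - <<'E'
from h import *
o=manip.get_obs(); print(o['tool_pos'],o['orientation'],o['force'],o['width']*93)
E
```

```text
[ 0.66977647 -0.11314965  0.15625501] [2.90195682 0.48893256 3.12364567] [-1.26282384 -0.68882546  0.81571545] 31.314512114308517
```

Gripped at 31 mm with little force. Now I lift the collar 15 mm along the lever.

>>> {"method": "arm_command", "body": {"series": [{"dr":[0,0,0],"offset":[0,0,-0.005],"jaw":0.025},{"dr":[0,0,0],"offset":[0,0,-0.005],"jaw":0.025},{"dr":[0,0,0],"offset":[0,0,-0.005],"jaw":0.025},{"dr":[0,0,0],"offset":[0,0,0],"jaw":0.025},{"dr":[0,0,0],"offset":[0,0,0],"jaw":0.025}]}}

```text
clock: 11.9
tool_pos: [0.6629, -0.1165, 0.169]
orientation: [2.901, 0.489, 3.123]
force: [4.7, 0.6, -6.5]
width: 0.335
```

```bash
python3 - <<'E'
from h import *
o=manip.get_obs(); im,d=cams.get_image('wrist'); save('w7',im,(150,360,150,420),2.9); print(o['tool_pos'],o['orientation'],o['force'],o['width']*93, 'force along L',o['force']@L(0))
piv=np.array([.72487,-.0848,.05562])
v=o['tool_pos']-piv; x,y,z=cframe(); print('tcp in console',v@x,v@y,v@z,'r',np.hypot(v@y,v@z),'ang',np.arctan2(v@y,v@z)+.24)
E
```

```text
[ 0.66285161 -0.11650264  0.16900163] [2.9014879  0.48901821 3.123445  ] [ 4.67314805  0.64777287 -6.52096568] 31.17225356137982 force along L -7.8904037385941646
tcp in console -0.0010746828270865 -0.032690832337573014 0.12898405409280234 r 0.13306230393743476 ang -0.008221793453005694
```

View pics/w7.png

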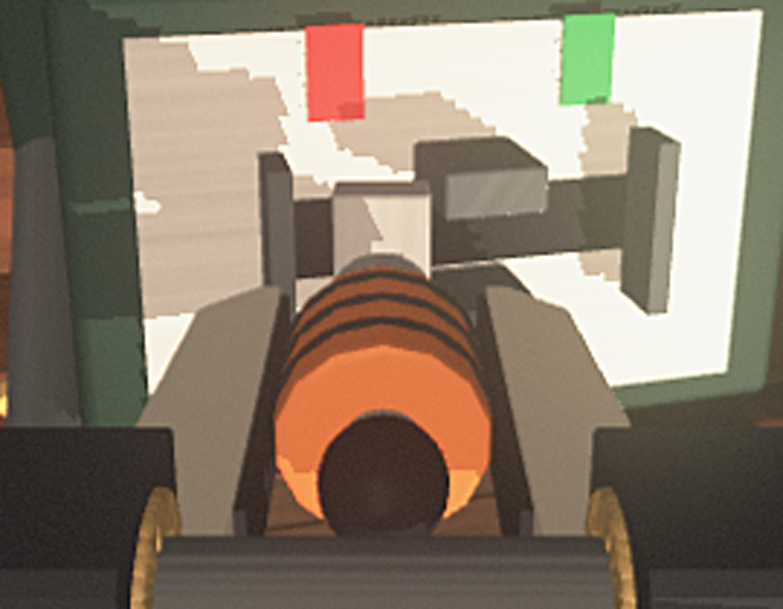

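>>> {"method": "arm_command", "body": {"series": [{"dr":[0.04,0,0],"offset":[0,0.0054,0.0001],"jaw":0.025},{"dr":[0.04,0,0],"offset":[0,0.0054,0.0001],"jaw":0.025},{"dr":[0.04,0,0],"offset":[0,0.0054,0.0001],"jaw":0.025},{"dr":[0.04,0,0],"offset":[0,0.0054,0.0001],"jaw":0.025},{"dr":[0.04,0,0],"offset":[0,0.0054,0.0001],"jaw":0.025},{"dr":[0.04,0,0],"offset":[0,0.0054,0.0001],"jaw":0.025},{"dr":[0,0,0],"offset":[0,0,0],"jaw":0.025}]}}

```text
clock: 12.65
tool_pos: [0.6612, -0.0834, 0.1726]
orientation: [-3.138, 0.487, 3.127]
force: [3.5, -1.6, -6.0]
width: 0.336
```

```bash
cat >> h.py <<'E'
def rep():
    o=manip.get_obs(); piv=np.array([.72487,-.0848,.05562])
    v=o['tool_pos']-piv; x,y,z=cframe(); a=np.arctan2(v@y,v@z)+.24
    print('t',o['clock'],'x',(v@x).round(4),'r',np.hypot(v@y,v@z).round(4),'ang',a.round(3),'w',o['width']*93)
    rt=rpy(o['orientation']).as_matrix(); print('tool ang',np.arctan2(-rt[:,2]@y,-rt[:,2]@z)+.24,'F tool',(rt.T@o['force']).round(2),'q',o['q'].round(2))
E
python3 -c "
from h import *
rep(); im,d=cams.get_image('wrist'); save('w8',im,(150,360,150,420),2.9)"
```

```text
t 12.65 x -0.0014 r 0.1332 ang 0.243 w 31.272317201684555
tool ang 0.24310671806698092 F tool [-0.32 -1.56  6.92] q [ 0.39  0.55 -0.41  1.9   0.64  0.3   1.06]
```

View pics/w8.png

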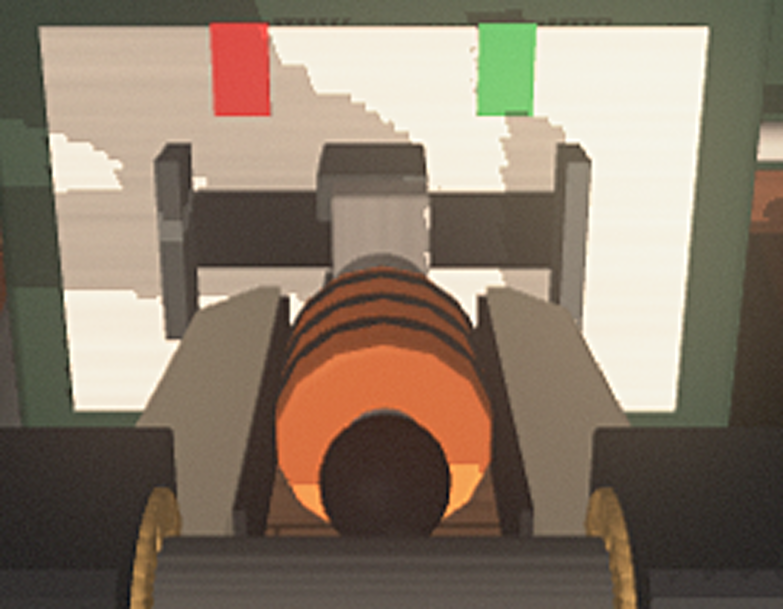

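The cross-bar is above the gate at about 0.24, so I keep going to the left end.

>>> {"method": "arm_command", "body": {"series": [{"dr":[0.04,0,0],"offset":[0,0.0054,0.0001],"jaw":0.025},{"dr":[0.04,0,0],"offset":[0,0.0054,0.0001],"jaw":0.025},{"dr":[0.04,0,0],"offset":[0,0.0054,0.0001],"jaw":0.025},{"dr":[0.04,0,0],"offset":[0,0.0054,0.0001],"jaw":0.025},{"dr":[0.04,0,0],"offset":[0,0.0054,0.0001],"jaw":0.025},{"dr":[0.03,0,0],"offset":[0,0.004,0.0001],"jaw":0.025},{"dr":[0,0,0],"offset":[0,0,0],"jaw":0.025},{"dr":[0,0,0],"offset":[0,0,0],"jaw":0.025}]}}

```text
clock: 13.5
tool_pos: [0.6634, -0.0542, 0.1687]
orientation: [-2.911, 0.487, 3.123]
force: [3.5, -2.9, -5.5]
width: 0.336
```

```bash
python3 -c "
from h import *
rep(); im,d=cams.get_image('wrist'); save('w9',im)"
```

```text
t 13.5 x -0.0016 r 0.1322 ang 0.466 w 31.225096712682063
tool ang 0.4720754354802278 F tool [-0.62 -1.3   7.01] q [-0.12  0.54  0.05  1.91  0.84  0.34  0.66]
```

View pics/w9.png

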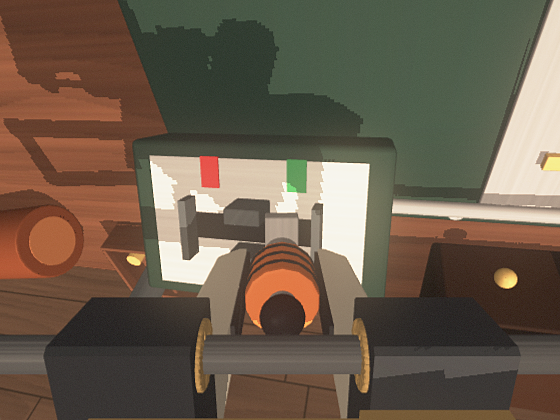

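>>> {"method": "arm_command", "body": {"series": [{"dr":[0.02,0,0],"offset":[0,0.0027,0],"jaw":0.025},{"dr":[0.015,0,0],"offset":[0,0.002,0],"jaw":0.025},{"dr":[0,0,0],"offset":[0,0.001,0],"jaw":0.025},{"dr":[0,0,0],"offset":[0,0,0],"jaw":0.025},{"dr":[0,0,0],"offset":[0,0,0],"jaw":0.025}]}}

```text
clock: 14.05
tool_pos: [0.664, -0.0507, 0.1678]
orientation: [-2.875, 0.487, 3.121]
force: [2.9, -5.5, -4.6]
width: 0.336
```

```bash
python3 -c "
from h import *
rep()"
```

```text
t 14.05 x -0.0016 r 0.1321 ang 0.493 w 31.23383473626118
tool ang 0.5090741948068302 F tool [-0.56 -3.78  6.7 ] q [-0.18  0.55  0.1   1.91  0.87  0.36  0.61]
```

>>> {"method": "arm_command", "body": {"series": [{"dr":[0,0,0],"offset":[0,0.0015,0],"jaw":0.025},{"dr":[0,0,0],"offset":[0,0.0015,0],"jaw":0.025},{"dr":[0,0,0],"offset":[0,0,0],"jaw":0.025},{"dr":[0,0,0],"offset":[0,0,0],"jaw":0.025}]}}

```text
clock: 14.45
tool_pos: [0.6641, -0.0505, 0.1675]
orientation: [-2.872, 0.487, 3.119]
force: [3.3, -9.1, -3.2]
width: 0.342
```

```bash
python3 -c "
from h import *
rep()"
```

```text
t 14.45 x -0.0016 r 0.1319 ang 0.495 w 31.814576691032144
tool ang 0.5130732102381705 F tool [-1.62 -7.52  6.76] q [-0.18  0.55  0.1   1.91  0.87  0.36  0.6 ]
```

>>> {"method": "arm_command", "body": {"series": [{"dr":[0,0,0],"offset":[0,0,0.004],"jaw":0.025},{"dr":[0,0,0],"offset":[0,0,0.004],"jaw":0.025},{"dr":[0,0,0],"offset":[0,0,0.004],"jaw":0.025},{"dr":[0,0,0],"offset":[0,0,0.003],"jaw":0.025},{"dr":[0,0,0],"offset":[0,0,0],"jaw":0.025},{"dr":[0,0,0],"offset":[0,0,0],"jaw":0.025}]}}

```text
clock: 15.05
tool_pos: [0.6704, -0.0544, 0.1558]
orientation: [-2.871, 0.488, 3.119]
force: [-1.6, -7.2, 2.8]
width: 0.338
```

```bash
python3 -c "
from h import *
rep(); im,d=cams.get_image('wrist'); save('w10',im,(150,360,150,420),2.9)"
```

```text
t 15.05 x -0.0015 r 0.118 ang 0.493 w 31.456198551892264
tool ang 0.513646195384484 F tool [-0.01 -7.85 -1.1 ] q [-0.19  0.57  0.12  1.9   0.89  0.34  0.58]
```

View pics/w10.png

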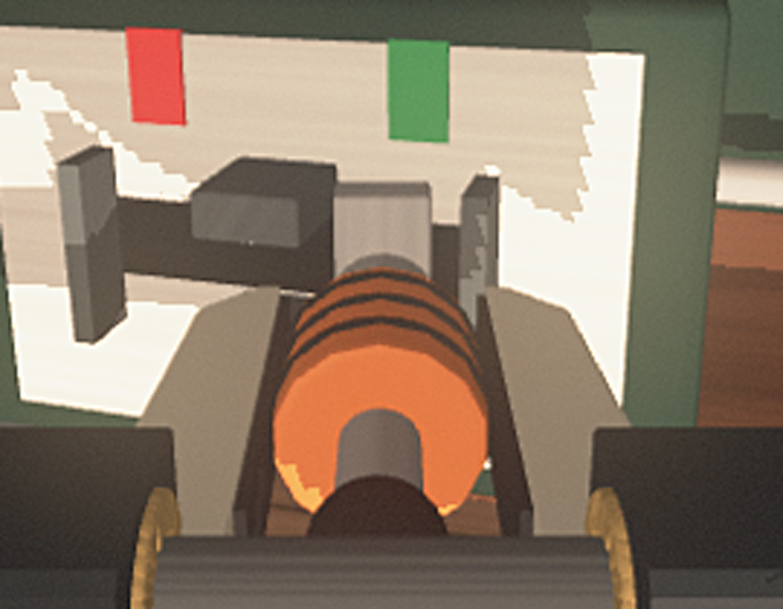

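>>> {"method": "arm_command", "body": {"series": [{"dr":[0,0,0],"offset":[0,0,0],"jaw":0.036},{"dr":[0,0,0],"offset":[0,-0.001,0],"jaw":0.044},{"dr":[0,0,0],"offset":[0,-0.002,0],"jaw":0.055},{"dr":[0,0,0],"offset":[0,0,0],"jaw":0.055},{"dr":[0,0,0],"offset":[0,0,0],"jaw":0.055},{"dr":[0,0,0],"offset":[0,0,-0.015],"jaw":0.055},{"dr":[0,0,0],"offset":[0,0,-0.03],"jaw":0.055},{"dr":[0,0,0],"offset":[0,0,-0.035],"jaw":0.055},{"dr":[0,0,0],"offset":[0,0,-0.035],"jaw":0.055},{"dr":[0,0,0],"offset":[0,0,0],"jaw":0.055},{"dr":[0,0,0],"offset":[0,0,0],"jaw":0.055}]}}

```text
clock: 16.2
tool_pos: [0.6196, -0.0202, 0.2549]
orientation: [-2.878, 0.491, 3.125]
force: [0.2, 0.2, -0.9]
width: 0.585
```

```bash
python3 -c "
from h import *
rep(); o=manip.get_obs(); print(o['tool_pos'],o['force']); im,d=cams.get_image('wrist'); save('w11',im); P=cloud('wrist',d,o)
piv=np.array([.72487,-.0848,.05562])
for a in (.47,.49,.5,.51): print(a,(piv+.135*L(a)).round(4),(piv+.174*L(a)).round(4))
t=P[np.all((P>(.6,-.1,.195))&(P<(.7,0,.235)),-1)&(im.max(-1)<90)]
s=least_squares(lambda p:np.linalg.norm(t-p,axis=1)-.009,t.mean(0)-.007*L(.5),loss='soft_l1',f_scale=.001); v=s.x-piv;x,y,z=cframe();print('ball',len(t),s.x,'ang',np.arctan2(v@y,v@z)+.24,np.linalg.norm(v))
m=orange(im,P,((.60,-.1,.14),(.72,0,.2))); q=P[m]-piv; ax=q@L(.5); print('collar top r (0.150 if down)',np.percentile(ax,[5,50,90]))
im,d=cams.get_image('scene'); save('s11',im,(180,360,150,390),3.3); im,d=cams.get_image('top'); save('t11',im)"
```

```text
t 16.2 x -0.0003 r 0.2344 ang 0.512 w 54.447913935468286
tool ang 0.5044955994506555 F tool [0.22 0.43 0.82] q [-0.17  0.37 -0.02  1.91  0.74  0.55  0.72]
[ 0.61964164 -0.02015802  0.25488045] [ 0.2325857   0.19564623 -0.90066437]
0.47 [ 0.6637 -0.053   0.1717] [ 0.646  -0.0439  0.2052]
0.49 [ 0.664  -0.0504  0.1711] [ 0.6464 -0.0405  0.2045]
0.5 [ 0.6642 -0.0491  0.1708] [ 0.6467 -0.0388  0.2041]
0.51 [ 0.6644 -0.0478  0.1705] [ 0.6469 -0.0371  0.2037]
ball 449 [ 0.6466375  -0.03950181  0.20388987] ang 0.49641034726431654 0.17365541945747254
collar top r (0.150 if down) [0.14834614 0.14959644 0.15052435]
```

View pics/w11.png

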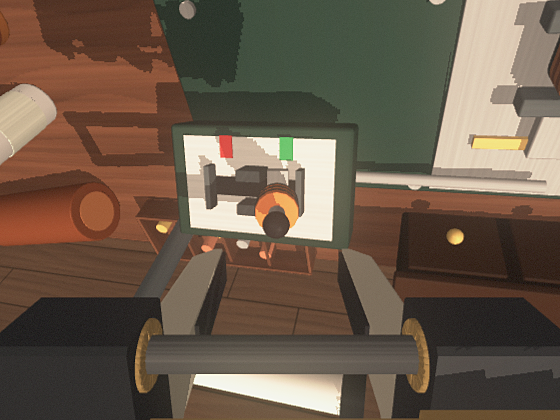

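View pics/s11.png

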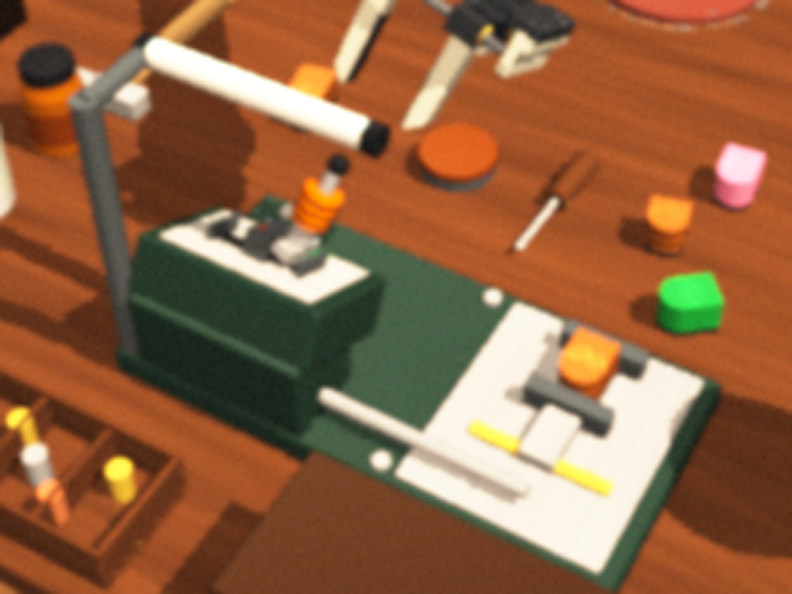

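View pics/t11.png

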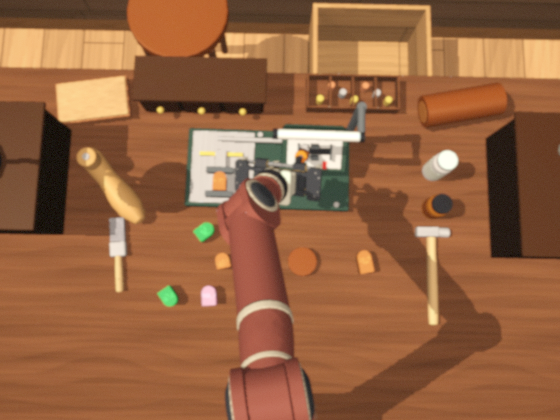

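```bash
python3 -c "
from h import *
print(order.sign_off())"
```

```text
the job is handed in; nothing more can be done
None
```

The 50 mm heel is clamped in the heel machine, the lever is locked in its left-hand notch, and the job was handed in at about 16.4 s.

- **Heel:** I picked the brown heel that measured 50 x 36 mm and set it on the deck with about 10 N of contact force. After release it lay within about 1.5 mm of the clamp's centre and lined up with the clamp.
- **Lever:** I lifted the collar about 14.5 mm with the gripper tilted like the console, swung the lever left until the block stopped it at about 8 N, then lowered the collar and let go.
- **Last checks:** The lever is at 0.496 rad, where the block was expected to stop it at about 0.50. The collar is fully down: its top measures 149.6 mm from the hinge, against 150 mm expected. The jaw is closed on the block. The other heels and tools in the last top view look unmoved. The gripper is open, clear of the lever, with no contact force.
- **Disagreements:** My first position for the collar, from the overhead and scene cameras, was about 14 mm off along the lever. I corrected it with the wrist camera before gripping. Nothing failed in the final checks.

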